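Nest the tasting bowls and tip the dust flap shut

ROBOT

A 7-joint arm with a two-finger parallel gripper is mounted at the origin on the work surface. World frame = base frame: x ahead of the robot, y to its left, z up, the work surface at z = 0. Lengths are in mm, angles in rad, forces in N, time in s.
With the tool pointing down it reaches from about 425 to 875 mm from the base axis. Payload 4.7 kg.
Tool frame: the origin (TCP) lies at the very end of the fingers, on their centre line; the grasp point (between the pads) lies 19 mm behind it (manip.grip_point_offset is the distance from the TCP to the grasp point, in mm); z points along the fingers, y is the line along which they close (so a half turn about z gives the same grasp; the last joint's range is limited). The gripper opens to 85 mm and grips with 20 to 120 N. Pads are 22 mm wide; open, the fingers measure 114 mm over their backs; the gripper's body (76 mm by 85 mm) begins 54 mm behind the grasp point. The pads swing forward as they close: fully open they stand 13 mm farther back than shut.
Start: joints at [1.188, 0.321, -0.07, 1.45, 0.023, 1.371, -0.057], TCP at [251.187, -599.525, 231.349] pointing down, gripper open.
Joint ranges: [-2.86, 2.86], [-0.3, 2.09], [-1.38, 1.24], [0.06, 2.45], [-1.56, 4.7], [0.09, 2.05], [-2.69, 2.69]. Speed limits (rad/s): [2.57, 2.57, 3.14, 3.14, 3.14, 3.14, 3.14].

INTERFACE

Orientations are given as a rotation vector (axis times angle).
In Python, from rig import manip, eyes gives the robot as it stands. The module is installed in compiled form; this text tells all that it offers.
- The arm moves only by the tool step_arm, never from a script. Its arguments are lists of equal length, an entry for each row: "delta_pos": the shift along the world's x, y, z in units of 30 mm (1.0 is 30 mm), a list of three; "rot": the turn, a rotation vector about the world's x, y, z in units of 6 degrees (1.0 is 6 degrees), a list of three; "claw": the finger opening in mm, from 0 to 85.4. A call has 1 to 20 rows; each row is the pose to reach, as a shift and turn from the pose commanded when the call began; what a row does not reach only later rows make up. A row lasts 1/12 s, in which the tool goes at most 41.7 mm and 7.16 degrees, less where a joint would pass 70% of its speed; a pose out of reach is approached as far as the arm can. A call with a gripper value outside its range is refused whole. The fingers move at their own pace and stop on an object; the grip force is fixed at half the most. Time passes only in rows, so rows that repeat a pose let the fingers close. It gives the time, the measured TCP pose, the force, the opening and the grip force at its end, in the units of the state.
- manip.sense(): the state, without advancing time (a new reading comes with each control period).
- eyes.get_image(name): name is "side" or "top" or "wrist"; returns a dict with "pixels" (384x512x3 uint8, red, green, blue), "z_map" (384x512 float32, mm along the optical axis (not along the pixel's ray), 0 where there is no reading), "K" (3x3 intrinsics, pixels), "cam_to_world" (4x4, takes a point from camera to world coordinates). Camera axes: x right, y down, z forward; pixel columns grow to the right and rows downward; lengths in mm; the calibration is good to about 2 mm. The wrist camera is an equidistant fisheye: a pixel r from the principal point sees the ray r / f radians off the axis. A picture is of the moment at which its call begins.
- manip.sign_off(): hands the job in; it is judged then, once.
The state is a dict: "clock": time; "joint_pos": joint angles; "joint_velocities": joint speeds; "joint_efforts": joint torques, N m; "ee_pos": TCP position; "tcp_rot": TCP orientation; "contact_force": force on the tool from outside, world axes, zero at the start; "wrist_torque": the same for the moment, N m; "gripper_width": finger opening in mm; "gripper_force": force on a finger pad.
Only numpy, scipy, OpenCV 4.12 (cv2) and the standard library are available. Lean on these libraries where they do the work, as an engineer would, in place of code of your own. Each camera call takes 0.05 s, during which the arm holds its last target. There are 200 camera calls.

TASK

Put the three upside-down tasting bowls away on the round cork mat of the wooden station, nested in size order: stand the smallest in the middle of the mat, then cover it with the middle one, then cover both with the largest, each set down rather than dropped, still upside down and resting on its rim. Then tip the clear dust flap over so that it snaps fully shut above them. Leave everything else on the table where it is.

Things in the scene. Friction and masses are not known exactly. Their poses are not given: they have to be found in the camera images.
- small_mid (a point): smallest white footed tasting bowl, standing upside down: rim 68 mm across, wall 5 mm, straight for 14 mm up, then tapering to a flat shoulder 36 mm up; on it the foot, an upright solid disc 28 mm across and 14 mm tall, now on top, to grip from above; 50 mm tall in all. Point: on its axis, half-way up (25 mm above the rim plane); z up
- medium_mid (a point): middle white footed tasting bowl, standing upside down: rim 88 mm across, wall 5 mm, straight for 23 mm up, then tapering to a flat shoulder 58 mm up; on it the foot, an upright solid disc 32 mm across and 14 mm tall, now on top, to grip from above; 72 mm tall in all. Point: on its axis, half-way up (36 mm above the rim plane); z up
- large_mid (a point): largest white footed tasting bowl, standing upside down: rim 108 mm across, wall 5 mm, straight for 37 mm up, then tapering to a flat shoulder 82 mm up; on it the foot, an upright solid disc 40 mm across and 14 mm tall, now on top, to grip from above; 96 mm tall in all. Point: on its axis, half-way up (48 mm above the rim plane); z up
- small: body of the smallest bowl; origin at the middle of its rim plane, z up towards the foot
- medium: body of the middle bowl; origin as above
- large: body of the largest bowl; origin as above
- pad (a point): centre of the top face of the round cork mat (124 mm across, its top 11 mm above the table) in the wooden bowl station; axes are the station's. A bowl leaves 5 mm of play all round at the rim for the next smaller one under it, and 3 to 5 mm above that one's foot
- station: the wooden bowl station (fixed, yaw varies); origin under the mat's centre at table height, z up. Tray 150 mm along x, 170 mm along y, 16 mm high rim on three sides; on its -y side stands a back panel 108 mm high and 8 mm thick, its faces 77 and 85 mm from the mat's centre. It carries the flap, hinged on the panel's top
- flap (a joint): angle of the clear dust flap in rad: 0 = open stop, leaning back 22 degrees past upright, away from the tray (to the station's -y); it grows as it closes; 1.95 = shut, lying level over the tray, pointing to +y. An over-centre spring holds it at either stop: it flips at about 0.75 rad and then springs to the other stop by itself. Pushing it over from behind takes about 2 N
- flap_edge (a point): middle of the flap's free edge (a wooden strip), 165 mm from the hinge; the flap is 140 mm wide along the station's x, 4 mm thick; at its highest, upright, the edge is 277 mm above the table
- flap_hinge (a point): middle of the flap's hinge line, which runs along the station's x, 112 mm above the table and 85 mm from the mat's centre on its -y side
- cup_a_mid (a point): little footed cup, 38 mm across, 56 mm tall; bystander. Point: on its axis, half-way up.
- cup_b_mid (a point): little footed cup, 38 mm across, 56 mm tall; bystander. Point: on its axis, half-way up.
- tin_mid (a point): green tea tin, 60 mm across, 120 mm tall; bystander. Point: on its axis, half-way up.
- jar_mid (a point): amber jar with wooden lid, 66 mm across, 110 mm tall; bystander. Point: on its axis, half-way up.
- mug_mid (a point): white mug, 68 mm across, 75 mm tall, handle to its +y side, out to about 60 mm from its axis; bystander. Point: on its axis, half-way up.
- timer_mid (a point): red kitchen timer lying flat, 50 x 62 mm, 18 mm tall; bystander. Point: on its axis, half-way up.
- spoon: white spoon lying along its x axis, 150 mm long, about 20 mm tall; bystander. Origin: under its middle.
Mind the look-alikes: they are no part of the job. Leave any red look-alike of the small alone. Leave any purple look-alike of the large alone.

How it is judged (in metres and radians):
On the way, in this order (a step that is already met when the one before it is completed fails the run):
1. the smallest bowl stands on the mat, let go (horizontal distance between small_mid and pad below 0.02 m and z of small_mid in the frame of pad between 0.021 and 0.029 m and angle between small_mid's own z axis and vertical below 0.06 rad and contact force between the fingers and small below 0.1 N), for 0.2 s.
2. the middle bowl covers it, resting on its rim, let go (all of step 1 and horizontal distance between medium_mid and pad below 0.02 m and z of medium_mid in the frame of pad between 0.032 and 0.04 m and angle between medium_mid's own z axis and vertical below 0.06 rad and contact force between the fingers and medium below 0.1 N), for 0.2 s.
3. the largest bowl covers both, resting on its rim, let go (all of step 2 and horizontal distance between large_mid and pad below 0.02 m and z of large_mid in the frame of pad between 0.044 and 0.052 m and angle between large_mid's own z axis and vertical below 0.06 rad and contact force between the fingers and large below 0.1 N and value of joint flap below 0.5 rad), for 0.2 s.
4. the flap has sprung shut (value of joint flap above 1.9 rad), for 0.2 s.
At the end, for the whole second after the job is handed in: All three bowls stand upside down on the cork mat, let go, each within 20 mm of its centre, within 4 mm of resting height and 0.06 rad of upright, axes of neighbours within 12 mm; the flap is shut (1.90 rad or more) (all of step 2 and horizontal distance between large_mid and pad below 0.02 m and z of large_mid in the frame of pad between 0.044 and 0.052 m and angle between large_mid's own z axis and vertical below 0.06 rad and contact force between the fingers and large below 0.1 N and horizontal distance between small_mid and medium_mid below 0.012 m and horizontal distance between medium_mid and large_mid below 0.012 m and value of joint flap above 1.9 rad); the robot touches nothing.
It fails at once if a bystander is moved more than 30 mm (distance of any of cup_a_mid, cup_b_mid, tin_mid, jar_mid, mug_mid, timer_mid, spoon from where it was at the start of the episode above 0.03 m).
It fails at once if a bowl is tipped by more than 0.6 rad (angle between any of small_mid, medium_mid, large_mid's own z axis and vertical above 0.6 rad).
It fails at once if a bowl is dropped (falling freely at over 0.7 m/s) ((linear speed of small above 0.7 m/s and contact force between the fingers and small below 0.1 N) or (linear speed of medium above 0.7 m/s and contact force between the fingers and medium below 0.1 N) or (linear speed of large above 0.7 m/s and contact force between the fingers and large below 0.1 N)).
It also fails if it takes over 72 s, if anything falls off the work surface, if the arm or the gripper's body presses on something with over 40 N, if the wrist force passes 120 N, or if a joint passes its speed limit or range.

## Working session

There is one attempt and no reset: what is moved stays moved. The work goes in short steps, Python scripts to look and compute and a tool call to move; the robot and the scene stay as the last step left them, time stands still between calls to the robot, and variables do not carry over. Pictures are saved under pics/ and viewed, at most 10 in all, crops included, and the job is handed in when it is done.

Besides the shell and the picture viewer there is one more tool, called after "Call:" in YAML: its name, and indented under it one key for each argument. step_arm: Moves the arm, as the interface text tells. Its arguments: {"type":"object","properties":{"delta_pos":{"type":"array"},"rot":{"type":"array"},"claw":{"type":"array"}},"required":["delta_pos","rot","claw"]}

```bash
mkdir -p pics; cat > h.py <<'E'
import numpy as np,cv2
from rig import manip,eyes
def grab(n):
    d=eyes.get_image(n); np.savez(f'{n}.npz',**d); return d
def pts(d):
    K=d['K'];z=d['z_map'];v,u=np.mgrid[:z.shape[0],:z.shape[1]]
    P=np.stack([(u-K[0,2])/K[0,0]*z,(v-K[1,2])/K[1,1]*z,z,np.ones_like(z)],-1)
    return (P@np.asarray(d['cam_to_world']).T)[...,:3]
E
python3 - <<'E'
from h import *
for n in('top','side'):
    d=grab(n); cv2.imwrite(f'pics/{n}0.png',cv2.resize(d['pixels'][...,::-1],(768,576)))
    print(n,d['K'],np.round(d['cam_to_world'],3))
s=manip.sense(); print(s['clock'],s['ee_pos'],s['tcp_rot'],s['gripper_width'])
E
```

```text
top [[472.45459911   0.         255.45673476]
 [  0.         472.45459911 189.56455578]
 [  0.           0.           1.        ]] [[-7.000000e-03 -9.880000e-01  1.540000e-01  2.891240e+02]
 [-1.000000e+00  5.000000e-03 -1.600000e-02 -4.368000e+00]
 [ 1.500000e-02 -1.540000e-01 -9.880000e-01  1.781402e+03]
 [ 0.000000e+00  0.000000e+00  0.000000e+00  1.000000e+00]]
side [[447.79293497   0.         250.19175865]
 [  0.         447.79293497 191.77708269]
 [  0.           0.           1.        ]] [[-8.77000e-01 -3.26000e-01  3.52000e-01  4.63620e+01]
 [-4.79000e-01  5.70000e-01 -6.67000e-01  8.99820e+02]
 [ 1.70000e-02 -7.54000e-01 -6.57000e-01  1.07765e+03]
 [ 0.00000e+00  0.00000e+00  0.00000e+00  1.00000e+00]]
0.1 [ 250.98053824 -599.06557847  230.32079292] [-3.07829936e+00 -6.18930500e-01  6.51526192e-04] 85.41983196407942
```

View pics/top0.png

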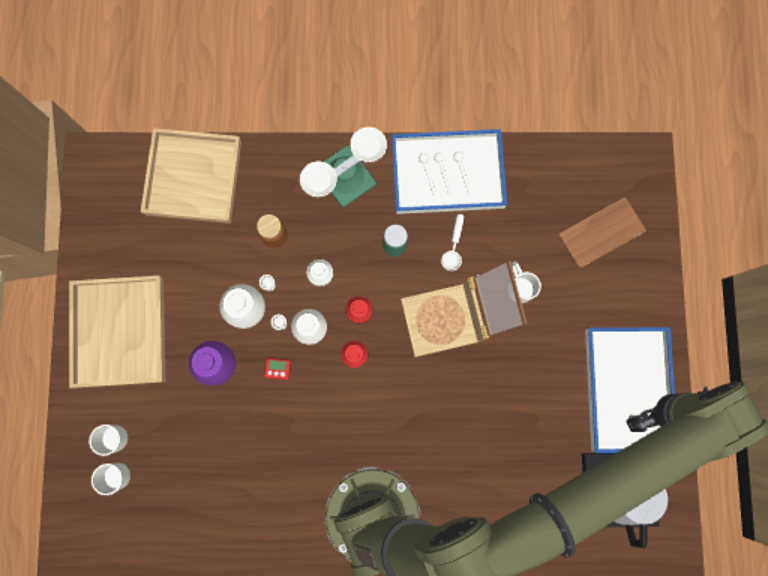

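View pics/side0.png

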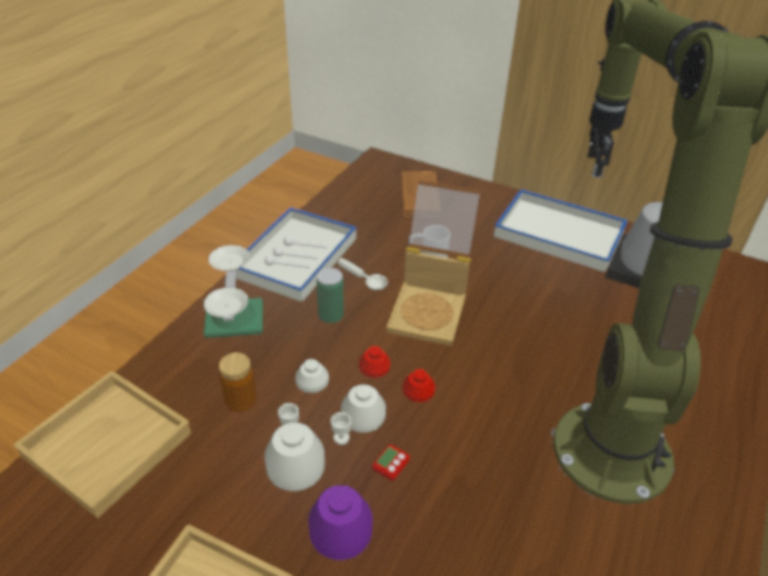

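The top view shows the white bowls at about (320,272) small, (309,327) medium and (242,306) large. Two little cups stand between them at (267,283) and (279,322). The mat is at (441,320), with the flap leaning right towards (500,298) and the mug behind it at (526,287). The red and purple look-alikes stand apart from the rest.

```bash
cat > m.py <<'E'
from h import *
for n in('top','side'):
    d=dict(np.load(n+'.npz'));P=pts(d);z=P[...,2]
    print(n)
    if n=='top':
        hsv=cv2.cvtColor(d['pixels'],cv2.COLOR_RGB2HSV)
        Pt=P
        C={'small':(213,181,50),'medium':(206,218,72),'large':(161,204,96),'cupa':(178,189,56),'cupb':(186,215,56),'tin':(263,158,120),'jar':(179,151,110)}
        ref={}
        for k,(u,v,h) in C.items():
            win=np.zeros(z.shape,bool);win[v-25:v+26,u-25:u+26]=1
            p=P[win&(abs(z-h)<5)]; c0=P[v,u,:2]
            p=p[np.hypot(*(p[:,:2]-c0).T)<35]
            c=p.mean(0);ref[k]=c
            (cx,cy),r=cv2.minEnclosingCircle(p[:,:2].astype(np.float32))
            print(k,len(p),c.round(1),'circ',round(cx,1),round(cy,1),'diam',round(2*r,1))
    else:
        for k,(u,v,h) in C.items():
            m=(abs(z-h)<5)&(np.hypot(P[...,0]-ref[k][0],P[...,1]-ref[k][1])<30)
            p=P[m]; print(k,len(p),p.mean(0).round(1) if len(p) else '')
    # mat: cork colour in neighbourhood
d=dict(np.load('top.npz'));P=Pt
hsv=cv2.cvtColor(d['pixels'],cv2.COLOR_RGB2HSV)
print('hsv mat',hsv[213,294],hsv[205,273],hsv[233,280], 'P',P[213,294],P[205,273])
E
python3 m.py
```

```text
top
small 29 [598.7 127.9  49.2] circ 599.8 127.3 diam 28.1
medium 48 [460.8 153.9  71.6] circ 456.7 156.6 diam 40.2
large 65 [512.4 318.7  95.1] circ 512.2 319.0 diam 39.2
cupa 22 [566.2 256.6  54.9] circ 560.1 261.1 diam 52.9
cupb 19 [469.8 227.1  55.1] circ 468.8 224.3 diam 36.8
tin 133 [669.1 -60.7 119.7] circ 666.9 -60.2 diam 56.8
jar 156 [695.9 243.7 109.7] circ 694.7 244.1 diam 57.8
side
small 55 [596.1 133.3  50.1]
medium 80 [459.4 158.1  71.9]
large 155 [510.1 324.1  96.4]
cupa 53 [566.7 259.4  55.4]
cupb 52 [467.4 228.5  55.6]
tin 142 [666.5 -57.7 120.5]
jar 225 [694.5 246.4 110.6]
hsv mat [ 15 106 216] [ 20  84 234] [ 20  87 228] P [ 476.47145968 -178.88133023    4.27559586] [507.40339901 -99.79193341   3.91534911]
```

```bash
cat > m2.py <<'E'
from h import *
def ray(d,uv,h):
    K=d['K'];T=np.asarray(d['cam_to_world'])
    r=np.c_[(uv[:,0]-K[0,2])/K[0,0],(uv[:,1]-K[1,2])/K[1,1],np.ones(len(uv))]@T[:3,:3].T
    return T[:3,3]+r*((h-T[2,3])/r[:,2])[:,None]
if __name__=='__main__':
  for n,(u0,v0) in {'top':(294,213),'side':(285,207)}.items():
    d=dict(np.load(n+'.npz'));hsv=cv2.cvtColor(d['pixels'],cv2.COLOR_RGB2HSV).astype(int)
    win=np.zeros(hsv.shape[:2],np.uint8);win[v0-32:v0+33,u0-32:u0+33]=1
    m=((hsv[...,0]<18)&(hsv[...,2]>150)).astype(np.uint8)*win
    m=cv2.morphologyEx(m,cv2.MORPH_OPEN,np.ones((3,3),np.uint8))
    c=max(cv2.findContours(m,0,2)[0],key=cv2.contourArea)
    h=cv2.convexHull(c)[:,0].astype(float); q=ray(d,h,11)[:,:2].astype(np.float32)
    print(n,'mat',cv2.fitEllipse(q),cv2.contourArea(c))
    # tray: light wood + mat
    t=((hsv[...,0]<26)&(hsv[...,1]<150)&(hsv[...,1]>50)&(hsv[...,2]>170)).astype(np.uint8)
    w=np.zeros_like(t);w[v0-45:v0+45,u0-45:u0+45]=1
    c=max(cv2.findContours(t*w,0,2)[0],key=cv2.contourArea)
    q=ray(d,c[:,0].astype(float),16)[:,:2].astype(np.float32)
    print(n,'tray',cv2.minAreaRect(q))
    P=pts(d);z=P[...,2]
    f=(z>170)&(np.hypot(P[...,0]-500,P[...,1]+290)<130); p=P[f]
    if len(p):
        print('flap high pts',len(p),p.min(0).round(),p.max(0).round()); top=p[p[:,2]>p[:,2].max()-12]; print('edge',top.mean(0).round(1), np.polyfit(top[:,0],top[:,1],1))
    mg=(z>55)&(z<85)&(np.hypot(P[...,0]-520,P[...,1]+330)<70);p=P[mg]
    if len(p):print('mug',p.mean(0).round(),p.min(0).round(),p.max(0).round())
E
python3 m2.py
```

```text
top mat ((476.12469482421875, -175.3499755859375), (123.46820068359375, 124.16780090332031), 77.95796203613281) 804.0
top tray ((475.3035583496094, -171.52352905273438), (151.4798583984375, 162.16510009765625), 12.858949661254883)
flap high pts 765 [ 433. -336.  170.] [ 576. -265.  270.]
edge [ 507.  -318.5  263.2] [ 2.25832794e-01 -4.32969080e+02]
mug [ 535. -377.   71.] [ 519. -399.   56.] [ 578. -356.   79.]
side mat ((498.2203063964844, 5.28993034362793), (17.44335174560547, 27.97779083251953), 41.15108871459961) 18.0
side tray ((473.49609375, -165.3582763671875), (148.76068115234375, 152.3155059814453), 13.561211585998535)
flap high pts 1236 [ 431. -332.  170.] [ 574. -261.  271.]
edge [ 508.1 -314.   263.1] [ 2.20886396e-01 -4.26265661e+02]
```

Call:
step_arm:
  delta_pos:
    - [0,0,2]
    - [0,0,4]
    - [0,0,4]
    - [0,0,4]
    - [11.5,24.3,4]
    - [11.5,24.3,4]
    - [11.5,24.3,4]
    - [11.5,24.3,4]
    - [11.5,24.3,4]
    - [11.5,24.3,4]
    - [11.5,24.3,4]
    - [11.5,24.3,4]
    - [11.5,24.3,4]
    - [11.5,24.3,4]
    - [11.5,24.3,4]
    - [11.5,24.3,4]
    - [11.5,24.3,4]
    - [11.5,24.3,4]
    - [11.5,24.3,4]
    - [11.5,24.3,4]
  rot:
    - [0,0,0]
    - [0,0,0]
    - [0,0,0]
    - [0,0,0]
    - [0,0,13.4]
    - [0,0,13.4]
    - [0,0,13.4]
    - [0,0,13.4]
    - [0,0,13.4]
    - [0,0,13.4]
    - [0,0,13.4]
    - [0,0,13.4]
    - [0,0,13.4]
    - [0,0,13.4]
    - [0,0,13.4]
    - [0,0,13.4]
    - [0,0,13.4]
    - [0,0,13.4]
    - [0,0,13.4]
    - [0,0,13.4]
  claw: [60,60,60,60,60,60,60,60,60,60,60,60,60,60,60,60,60,60,60,60]

```text
clock: 1.77
ee_pos: [536.6, 4.9, 351.3]
tcp_rot: [1.953, 2.46, -0.0]
contact_force: [0.5, -0.3, 0.4]
gripper_width: 59.6
gripper_force: 0.0
```

Call:
step_arm:
  delta_pos:
    - [2,4.2,-4.5]
    - [2,4.2,-4.5]
    - [2,4.2,-4.5]
    - [2,4.2,-4.5]
    - [2,4.2,-4.5]
    - [2,4.2,-4.5]
    - [2,4.2,-4.5]
  rot:
    - [0,0,0]
    - [0,0,0]
    - [0,0,0]
    - [0,0,0]
    - [0,0,0]
    - [0,0,0]
    - [0,0,0]
  claw: [60,60,60,60,60,60,60]

```text
clock: 2.35
ee_pos: [595.2, 130.0, 214.5]
tcp_rot: [-1.947, -2.461, 0.004]
contact_force: [-0.1, 0.0, 0.1]
gripper_width: 59.9
gripper_force: 0.0
```

```bash
python3 - <<'E'
from h import *
d=grab('wrist'); cv2.imwrite('pics/w0.png',d['pixels'][...,::-1])
print(d['K'],np.round(d['cam_to_world'],3)); s=manip.sense(); print(s['clock'],s['ee_pos'],s['tcp_rot'])
E
```

```text
[[297.31863964   0.         255.56202768]
 [  0.         297.31863964 188.93956695]
 [  0.           0.           1.        ]] [[ 9.73000e-01  2.20000e-01  6.80000e-02  5.77943e+02]
 [ 2.31000e-01 -9.25000e-01 -3.02000e-01  2.06756e+02]
 [-3.00000e-03  3.09000e-01 -9.51000e-01  3.57792e+02]
 [ 0.00000e+00  0.00000e+00  0.00000e+00  1.00000e+00]]
2.4 [596.18942964 128.71131957 216.10822396] [-1.95196601e+00 -2.46094843e+00  1.48437382e-03]
```

View pics/w0.png

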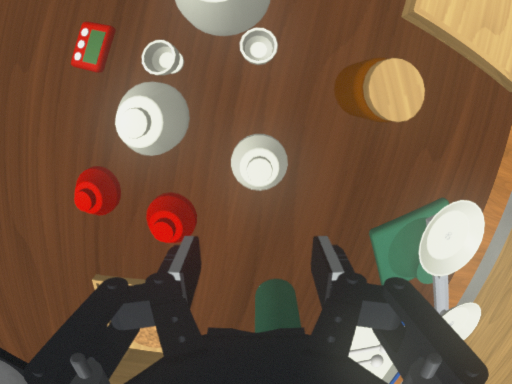

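The wrist view shows the small bowl's foot at (260,168), the medium bowl's foot at (133,124), the cups at (160,57) and (258,44), and the jar to the right.

```bash
cat >> h.py <<'E'
def wpts(d):
    K=d['K'];z=d['z_map'];v,u=np.mgrid[:z.shape[0],:z.shape[1]]
    x=(u-K[0,2])/K[0,0];y=(v-K[1,2])/K[1,1];r=np.hypot(x,y)+1e-9;t=np.tan(r)/r
    P=np.stack([x*t*z,y*t*z,z,np.ones_like(z)],-1)
    return (P@np.asarray(d['cam_to_world']).T)[...,:3]
def disc(P,c,h,R=40,tol=5):
    m=(abs(P[...,2]-h)<tol)&(np.hypot(P[...,0]-c[0],P[...,1]-c[1])<R); p=P[m]
    if len(p)<5: return None
    (x,y),r=cv2.minEnclosingCircle(p[:,:2].astype(np.float32))
    return dict(n=len(p),mean=p.mean(0).round(1),circ=(round(x,1),round(y,1)),diam=round(2*r,1))
E
python3 - <<'E'
from h import *
d=dict(np.load('wrist.npz'));P=wpts(d)
for k,c,h in (('small',(597,131),50),('medium',(460,156),72),('large',(511,321),96),('cupa',(566,258),56),('cupb',(468,228),56),('jar',(695,245),110)): print(k,disc(P,c,h))
E
```

```text
small {'n': 496, 'mean': array([598.6, 131.2,  50.2]), 'circ': (599.0, 130.4), 'diam': 27.7}
medium {'n': 699, 'mean': array([462.4, 156.4,  72.2]), 'circ': (461.4, 155.9), 'diam': 32.0}
large None
cupa {'n': 489, 'mean': array([560.5, 265.2,  55.9]), 'circ': (559.3, 265.6), 'diam': 61.1}
cupb {'n': 350, 'mean': array([469.2, 226.6,  55.6]), 'circ': (469.4, 226.5), 'diam': 37.6}
jar {'n': 2909, 'mean': array([694.1, 246. , 110.5]), 'circ': (696.2, 246.2), 'diam': 58.9}
```

Call:
step_arm:
  delta_pos:
    - [0.1,0.07,-2]
    - [0.1,0.07,-4.5]
    - [0.1,0.07,-4.5]
    - [0.1,0.07,-4.5]
    - [0.1,0.07,-5.2]
    - [0.1,0.07,-5.6]
    - [0.1,0.07,-5.9]
    - [0.1,0.07,-5.9]
    - [0.1,0.07,-5.9]
    - [0.1,0.07,-5.9]
  rot:
    - [0,0,0]
    - [0,0,0]
    - [0,0,0]
    - [0,0,0]
    - [0,0,0]
    - [0,0,0]
    - [0,0,0]
    - [0,0,0]
    - [0,0,0]
    - [0,0,0]
  claw: [60,60,60,60,60,60,60,60,60,60]

```text
clock: 3.23
ee_pos: [600.6, 131.3, 41.1]
tcp_rot: [1.952, 2.459, 0.003]
contact_force: [0.5, 0.8, -0.3]
gripper_width: 60.1
gripper_force: 0.0
```

```bash
python3 - <<'E'
from h import *
d=grab('wrist'); cv2.imwrite('pics/w1.png',d['pixels'][...,::-1]);P=wpts(d)
print(disc(P,(599,131),50,R=20)); s=manip.sense(); print(s['clock'],s['ee_pos'],s['tcp_rot'],s['contact_force'])
E
```

```text
{'n': 2035, 'mean': array([598.6, 132.3,  50.2]), 'circ': (598.8, 130.8), 'diam': 28.2}
3.2833 [600.52010195 131.41418784  41.05293155] [1.95169963 2.45928568 0.00296229] [-0.08682447 -0.30354949  0.24715644]
```

View pics/w1.png

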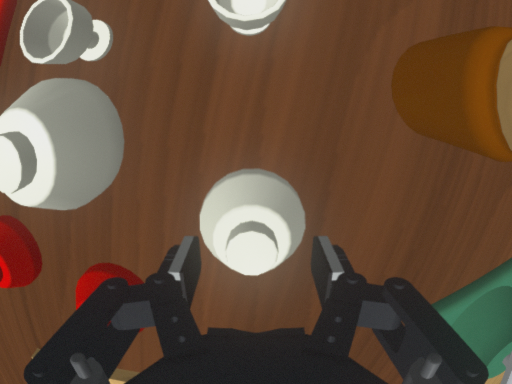

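The small bowl's foot is at about (252,248), centred between the finger tips at (185,255) and (328,255). I can lower a little and close.

Call:
step_arm:
  delta_pos:
    - [-0.05,0,-0.1]
    - [-0.05,0,-0.1]
    - [-0.05,0,-0.1]
    - [-0.05,0,-0.1]
    - [-0.05,0,-0.1]
    - [-0.05,0,-0.1]
    - [-0.05,0,-0.1]
    - [-0.05,0,-0.1]
    - [-0.05,0,-0.1]
    - [-0.05,0,-0.1]
    - [-0.05,0,-0.1]
    - [-0.05,0,-0.1]
  rot:
    - [0,0,0]
    - [0,0,0]
    - [0,0,0]
    - [0,0,0]
    - [0,0,0]
    - [0,0,0]
    - [0,0,0]
    - [0,0,0]
    - [0,0,0]
    - [0,0,0]
    - [0,0,0]
    - [0,0,0]
  claw: [50,40,34,30,26,22,20,20,20,20,20,20]

```text
clock: 4.28
ee_pos: [598.1, 131.2, 36.8]
tcp_rot: [1.952, 2.461, 0.0]
contact_force: [-1.3, -1.7, 6.1]
gripper_width: 25.4
gripper_force: 58.9
```

Call:
step_arm:
  delta_pos:
    - [0,0,0.5]
    - [0,0,1.5]
    - [0,0,2.7]
    - [0,0,4]
    - [0,0,5]
    - [-1,-2.5,5]
    - [-4,-10.1,5]
    - [-4,-10.1,5]
    - [-4,-10.1,5]
    - [-4,-10.1,5]
    - [-4,-10.1,5]
    - [-4,-10.1,5]
    - [-4,-10.1,5]
    - [-4,-10.1,5]
    - [-4,-10.1,5]
    - [-4,-10.1,5]
  rot:
    - [0,0,0]
    - [0,0,0]
    - [0,0,0]
    - [0,0,0]
    - [0,0,0]
    - [0,0,0]
    - [0,0,0]
    - [0,0,0]
    - [0,0,0]
    - [0,0,0]
    - [0,0,0]
    - [0,0,0]
    - [0,0,0]
    - [0,0,0]
    - [0,0,0]
    - [0,0,0]
  claw: [20,20,20,20,20,20,20,20,20,20,20,20,20,20,20,20]

```text
clock: 5.62
ee_pos: [478.0, -171.0, 186.6]
tcp_rot: [-1.952, -2.461, -0.001]
contact_force: [1.6, 0.9, -1.7]
gripper_width: 25.3
gripper_force: 59.4
```

```bash
python3 - <<'E'
from h import *
d=grab('wrist'); cv2.imwrite('pics/w2.png',d['pixels'][...,::-1]);P=wpts(d)
s=manip.sense(); t=s['ee_pos'];print(s['clock'],t,s['tcp_rot'],s['contact_force'],s['gripper_width'])
for h in (t[2]+12,t[2]+9,):print(disc(P,t,h,R=22))
E
```

```text
5.6667 [ 478.3449158  -170.25566715  186.55324869] [-1.95022158e+00 -2.46295070e+00 -1.31184104e-03] [-0.0377892   0.01666591 -1.62022452] 25.485884653146307
{'n': 2475, 'mean': array([ 478. , -168.9,  199.7]), 'circ': (477.3, -166.2), 'diam': 42.7}
{'n': 1955, 'mean': array([ 477.8, -167.8,  198.4]), 'circ': (477.3, -166.2), 'diam': 42.7}
```

View pics/w2.png

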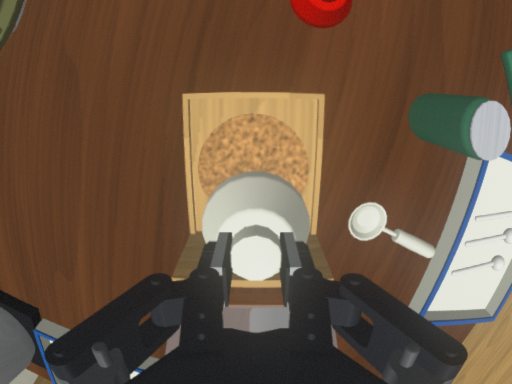

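The wrist view shows the foot at (256,255) held between the pads. The upper half of the mat is visible above the bowl, centred near (254,165), and the tray is square in the image.

```bash
cat >> h.py <<'E'
from scipy.optimize import least_squares
def wray(d,uv,h):
    K=d['K'];T=np.asarray(d['cam_to_world'])
    x=(uv[:,0]-K[0,2])/K[0,0];y=(uv[:,1]-K[1,2])/K[1,1];r=np.hypot(x,y)+1e-9
    q=np.c_[np.sin(r)*x/r,np.sin(r)*y/r,np.cos(r)]@T[:3,:3].T
    return T[:3,3]+q*((h-T[2,3])/q[:,2])[:,None]
def circ(q,c0,R):
    s=least_squares(lambda c:np.hypot(*(q[:,:2]-c).T)-R,c0,loss='soft_l1',f_scale=1.5)
    return s.x.round(1),np.abs(s.fun).mean().round(2)
def foot(d,c,h,r):   # white top face of a foot: outline rays on plane z=h
    P=wpts(d); px=d['pixels'].astype(int)
    m=((abs(P[...,2]-h)<4)&(np.hypot(P[...,0]-c[0],P[...,1]-c[1])<r+10)&(px.min(-1)>120)).astype(np.uint8)
    m=cv2.morphologyEx(m,cv2.MORPH_OPEN,np.ones((5,5),np.uint8))
    k=max(cv2.findContours(m,0,2)[0],key=cv2.contourArea)[:,0].astype(float)
    return circ(wray(d,k,h),c[:2],r)
E
python3 - <<'E'
from h import *
d=dict(np.load('wrist.npz'))
hsv=cv2.cvtColor(d['pixels'],cv2.COLOR_RGB2HSV).astype(int)
m=((hsv[...,0]<17)&(hsv[...,1]>90)&(hsv[...,2]>120)).astype(np.uint8);m[:95]=0;m[235:]=0;m[:,:185]=0;m[:,325:]=0
m=cv2.morphologyEx(cv2.morphologyEx(m,cv2.MORPH_OPEN,np.ones((3,3),np.uint8)),cv2.MORPH_CLOSE,np.ones((5,5),np.uint8))
c=max(cv2.findContours(m,0,2)[0],key=cv2.contourArea)[:,0].astype(float)
c=c[(c[:,1]<176)]
print(len(c),c.min(0),c.max(0),'mat',circ(wray(d,c,11),[476,-173],62))
print('foot',foot(d,(478,-170),200,14))
# tray far corners for yaw/centre
E
```

```text
105 [198. 114.] [307. 175.] mat (array([ 476.6, -176. ]), np.float64(8.05))
foot (array([ 478.1, -171.2]), np.float64(0.37))
```

Call:
step_arm:
  delta_pos:
    - [-0.04,-0.1,-1]
    - [-0.04,-0.1,-2]
    - [-0.04,-0.1,-3]
    - [-0.04,-0.1,-3.7]
    - [-0.04,-0.1,-4.1]
    - [-0.04,-0.1,-4.3]
    - [-0.04,-0.1,-4.45]
    - [-0.04,-0.1,-4.55]
    - [-0.04,-0.1,-4.6]
    - [-0.04,-0.1,-4.6]
    - [-0.04,-0.1,-4.6]
  rot:
    - [0,0,0]
    - [0,0,0]
    - [0,0,0]
    - [0,0,0]
    - [0,0,0]
    - [0,0,0]
    - [0,0,0]
    - [0,0,0]
    - [0,0,0]
    - [0,0,0]
    - [0,0,0]
  claw: [20,20,20,20,20,20,20,20,20,20,20]

```text
clock: 6.58
ee_pos: [477.3, -175.1, 49.2]
tcp_rot: [1.952, 2.46, 0.0]
contact_force: [0.3, 0.2, -1.3]
gripper_width: 25.2
gripper_force: 59.4
```

Call:
step_arm:
  delta_pos:
    - [0,0,-0.03]
    - [0,0,-0.06]
    - [0,0,-0.06]
  rot:
    - [0,0,0]
    - [0,0,0]
    - [0,0,0]
  claw: [20,20,20]

```text
clock: 6.83
ee_pos: [477.3, -175.2, 47.8]
tcp_rot: [1.952, 2.46, -0.0]
contact_force: [-1.4, 0.1, 6.0]
gripper_width: 25.2
gripper_force: 60.1
```

Call:
step_arm:
  delta_pos:
    - [0,0,0]
    - [0,0,0]
    - [0,0,0]
    - [0,0,0]
    - [0,0,0]
    - [0,0,0.2]
    - [0,0,1]
    - [0,0,2.2]
    - [0,0,3.4]
    - [0,0,4.6]
    - [0,0,4.6]
    - [0,0,4.6]
  rot:
    - [0,0,0]
    - [0,0,0]
    - [0,0,0]
    - [0,0,0]
    - [0,0,0]
    - [0,0,0]
    - [0,0,0]
    - [0,0,0]
    - [0,0,0]
    - [0,0,0]
    - [0,0,0]
    - [0,0,0]
  claw: [30,36,44,52,60,60,60,60,60,60,60,60]

```text
clock: 7.83
ee_pos: [478.3, -175.3, 187.3]
tcp_rot: [1.949, 2.457, 0.001]
contact_force: [0.0, 0.4, -0.7]
gripper_width: 60.1
gripper_force: 0.0
```

```bash
cat > mat.py <<'E'
from h import *
def mat(d):
    hsv=cv2.cvtColor(d['pixels'],cv2.COLOR_RGB2HSV).astype(int)
    P=wpts(d)
    m=((hsv[...,0]<17)&(hsv[...,1]>90)&(hsv[...,2]>120)&(np.hypot(P[...,0]-477,P[...,1]+174)<75)).astype(np.uint8)
    m=cv2.morphologyEx(m,cv2.MORPH_OPEN,np.ones((3,3),np.uint8))
    k=np.vstack([c for c in cv2.findContours(m,0,2)[0] if cv2.contourArea(c)>60])
    q=wray(d,cv2.convexHull(k)[:,0].astype(float),11); return len(q),circ(q,[477,-174],62)
if __name__=='__main__':
    d=grab('wrist');s=manip.sense();print(s['clock'],s['ee_pos'])
    print('mat',mat(d),'small',foot(d,(477,-174),61,14),disc(wpts(d),(477,-174),61,R=20))
E
python3 mat.py
```

```text
7.8833 [ 476.9337157  -175.00228082  185.30469036]
mat (42, (array([ 476.3, -174.2]), np.float64(0.83))) small (array([ 477.9, -174.9]), np.float64(1.1)) {'n': 654, 'mean': array([ 477.5, -174.8,   61.2]), 'circ': (477.7, -175.7), 'diam': 27.9}
```

Call:
step_arm:
  delta_pos:
    - [-0.53,11.03,0]
    - [-0.53,11.03,0]
    - [-0.53,11.03,0]
    - [-0.53,11.03,0]
    - [-0.53,11.03,0]
    - [-0.53,11.03,0]
    - [-0.53,11.03,0]
    - [-0.53,11.03,0]
    - [-0.53,11.03,0]
    - [-0.53,11.03,-1]
    - [-0.53,11.03,-2]
    - [-0.53,11.03,-3]
    - [-0.53,11.03,-3.6]
    - [-0.53,11.03,-3.9]
    - [-0.53,11.03,-4]
    - [-0.53,11.03,-4]
  rot:
    - [0,0,0]
    - [0,0,0]
    - [0,0,0]
    - [0,0,0]
    - [0,0,0]
    - [0,0,0]
    - [0,0,0]
    - [0,0,0]
    - [0,0,0]
    - [0,0,0]
    - [0,0,0]
    - [0,0,0]
    - [0,0,0]
    - [0,0,0]
    - [0,0,0]
    - [0,0,0]
  claw: [60,60,60,60,60,60,60,60,60,60,60,60,60,60,60,60]

```text
clock: 9.22
ee_pos: [460.1, 156.0, 63.8]
tcp_rot: [-1.951, -2.46, 0.002]
contact_force: [0.6, -0.2, -1.3]
gripper_width: 59.8
gripper_force: 0.0
```

```bash
python3 - <<'E'
from h import *
d=grab('wrist');s=manip.sense();print(s['clock'],s['ee_pos'],s['contact_force'])
print(foot(d,(462,156),72,16),disc(wpts(d),(462,156),72,R=22))
E
```

```text
9.2667 [460.92828971 156.20210664  64.81704053] [-0.28902122  0.14913678  0.2869965 ]
(array([460.8, 156.7]), np.float64(0.49)) {'n': 2609, 'mean': array([460.6, 157.8,  72.3]), 'circ': (460.8, 156.0), 'diam': 32.4}
```

Call:
step_arm:
  delta_pos:
    - [0,0,-0.15]
    - [0,0,-0.15]
    - [0,0,-0.15]
    - [0,0,-0.15]
    - [0,0,-0.15]
    - [0,0,-0.15]
    - [0,0,-0.15]
    - [0,0,-0.15]
    - [0,0,-0.15]
    - [0,0,-0.15]
    - [0,0,-0.15]
  rot:
    - [0,0,0]
    - [0,0,0]
    - [0,0,0]
    - [0,0,0]
    - [0,0,0]
    - [0,0,0]
    - [0,0,0]
    - [0,0,0]
    - [0,0,0]
    - [0,0,0]
    - [0,0,0]
  claw: [55,44,38,34,30,26,22,22,22,22,22]

```text
clock: 10.18
ee_pos: [461.1, 156.1, 61.0]
tcp_rot: [1.952, 2.46, 0.0]
contact_force: [-2.2, -1.2, 6.6]
gripper_width: 29.3
gripper_force: 58.7
```

Call:
step_arm:
  delta_pos:
    - [0,0,0.4]
    - [0,0,1.2]
    - [0,0,2.4]
    - [0,0,3.7]
    - [0,0,5]
    - [0.1,-2,5]
    - [0.55,-11.03,5]
    - [0.55,-11.03,5]
    - [0.55,-11.03,5]
    - [0.55,-11.03,5]
    - [0.55,-11.03,5]
    - [0.55,-11.03,5]
    - [0.55,-11.03,5]
    - [0.55,-11.03,5]
    - [0.55,-11.03,5]
    - [0.55,-11.03,5]
  rot:
    - [0,0,0]
    - [0,0,0]
    - [0,0,0]
    - [0,0,0]
    - [0,0,0]
    - [0,0,0]
    - [0,0,0]
    - [0,0,0]
    - [0,0,0]
    - [0,0,0]
    - [0,0,0]
    - [0,0,0]
    - [0,0,0]
    - [0,0,0]
    - [0,0,0]
    - [0,0,0]
  claw: [22,22,22,22,22,22,22,22,22,22,22,22,22,22,22,22]

```text
clock: 11.52
ee_pos: [477.1, -174.0, 210.1]
tcp_rot: [-1.952, -2.46, -0.002]
contact_force: [0.8, 0.0, -2.0]
gripper_width: 29.1
gripper_force: 59.9
```

```bash
python3 - <<'E'
from h import *
d=grab('wrist');s=manip.sense();t=s['ee_pos'];print(s['clock'],t,s['tcp_rot'],s['contact_force'],s['gripper_width'])
print(foot(d,t,t[2]+11,16)); cv2.imwrite('pics/w3.png',d['pixels'][...,::-1])
E
```

```text
11.5667 [ 477.34206542 -173.22957008  210.19005093] [-1.95022729e+00 -2.46241314e+00 -1.15232584e-03] [-0.44936217  0.79276759 -1.34775741] 29.249496999042947
(array([ 477., -173.]), np.float64(0.44))
```

View pics/w3.png

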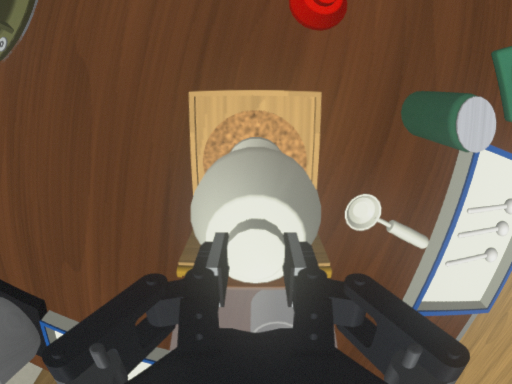

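The medium bowl hangs level in the pads, its foot at (256,255), above the small one, which shows behind it at (252,145). I can lower it.

Call:
step_arm:
  delta_pos:
    - [0,0,-1]
    - [0,0,-2]
    - [0,0,-2.8]
    - [0,0,-3.2]
    - [0,0,-3.5]
    - [0,0,-3.8]
    - [0,0,-4.05]
    - [0,0,-4.25]
    - [0,0,-4.4]
    - [0,0,-4.5]
    - [0,0,-4.56]
    - [0,0,-4.56]
  rot:
    - [0,0,0]
    - [0,0,0]
    - [0,0,0]
    - [0,0,0]
    - [0,0,0]
    - [0,0,0]
    - [0,0,0]
    - [0,0,0]
    - [0,0,0]
    - [0,0,0]
    - [0,0,0]
    - [0,0,0]
  claw: [22,22,22,22,22,22,22,22,22,22,22,22]

```text
clock: 12.57
ee_pos: [477.3, -174.9, 73.2]
tcp_rot: [-1.953, -2.461, -0.0]
contact_force: [0.1, 0.2, -3.6]
gripper_width: 29.3
gripper_force: 59.9
```

Call:
step_arm:
  delta_pos:
    - [0,0,-0.03]
    - [0,0,-0.06]
    - [0,0,-0.06]
  rot:
    - [0,0,0]
    - [0,0,0]
    - [0,0,0]
  claw: [22,22,22]

```text
clock: 12.82
ee_pos: [477.7, -175.0, 72.0]
tcp_rot: [1.952, 2.46, 0.0]
contact_force: [-0.3, -0.0, 0.2]
gripper_width: 29.2
gripper_force: 60.4
```

Call:
step_arm:
  delta_pos:
    - [0,0,-0.02]
    - [0,0,-0.02]
    - [0,0,-0.02]
    - [0,0,-0.02]
    - [0,0,-0.02]
    - [0,0,-0.02]
    - [0,0,0.2]
    - [0,0,1]
    - [0,0,2.2]
    - [0,0,3.4]
    - [0,0,4.6]
    - [0,0,4.6]
    - [0,0,4.6]
  rot:
    - [0,0,0]
    - [0,0,0]
    - [0,0,0]
    - [0,0,0]
    - [0,0,0]
    - [0,0,0]
    - [0,0,0]
    - [0,0,0]
    - [0,0,0]
    - [0,0,0]
    - [0,0,0]
    - [0,0,0]
    - [0,0,0]
  claw: [22,34,40,48,54,60,64,64,64,64,64,64,64]

```text
clock: 13.9
ee_pos: [478.8, -175.3, 212.3]
tcp_rot: [1.949, 2.457, 0.001]
contact_force: [-0.6, -0.2, -0.4]
gripper_width: 64.1
gripper_force: 0.0
```

```bash
python3 - <<'E'
from h import *
d=grab('wrist');s=manip.sense();t=s['ee_pos'];print(s['clock'],t,s['contact_force'],s['gripper_width'])
print(foot(d,t,83,16),disc(wpts(d),(477,-174),83,R=22))
E
```

```text
13.95 [ 477.53827406 -174.93169008  210.23623739] [-0.03387011 -1.1247037  -1.06407623] 64.22044388766616
(array([ 478.2, -174.4]), np.float64(1.05)) {'n': 815, 'mean': array([ 477.9, -174.2,   83.3]), 'circ': (477.7, -174.5), 'diam': 32.0}
```

Call:
step_arm:
  delta_pos:
    - [1.15,16.5,0]
    - [1.15,16.5,0]
    - [1.15,16.5,0]
    - [1.15,16.5,0]
    - [1.15,16.5,0]
    - [1.15,16.5,0]
    - [1.15,16.5,0]
    - [1.15,16.5,0]
    - [1.15,16.5,0]
    - [1.15,16.5,0]
    - [1.15,16.5,0]
    - [1.15,16.5,0]
    - [1.15,16.5,0]
    - [1.15,16.5,-1.2]
    - [1.15,16.5,-2.4]
    - [1.15,16.5,-2.7]
    - [1.15,16.5,-2.7]
    - [1.15,16.5,-2.7]
  rot:
    - [0,0,0]
    - [0,0,0]
    - [0,0,0]
    - [0,0,0]
    - [0,0,0]
    - [0,0,0]
    - [0,0,0]
    - [0,0,0]
    - [0,0,0]
    - [0,0,0]
    - [0,0,0]
    - [0,0,0]
    - [0,0,0]
    - [0,0,0]
    - [0,0,0]
    - [0,0,0]
    - [0,0,0]
    - [0,0,0]
  claw: [64,64,64,64,64,64,64,64,64,64,64,64,64,64,64,64,64,64]

```text
clock: 15.45
ee_pos: [511.5, 319.9, 128.3]
tcp_rot: [-1.952, -2.46, 0.002]
contact_force: [-0.4, 0.9, 1.2]
gripper_width: 64.3
gripper_force: 0.0
```

```bash
python3 - <<'E'
from h import *
d=grab('wrist');s=manip.sense();t=s['ee_pos'];print(s['clock'],t,s['contact_force'],s['gripper_width'])
print(foot(d,(512,321),96,20),disc(wpts(d),(512,321),96,R=28))
E
```

```text
15.5 [512.30931705 320.48785972 129.71313497] [ 0.45175189  0.82840649 -0.69377364] 64.06038551508622
(array([511.9, 322.6]), np.float64(0.36)) {'n': 2817, 'mean': array([511.7, 323.5,  96.3]), 'circ': (511.9, 321.9), 'diam': 40.6}
```

Call:
step_arm:
  delta_pos:
    - [0,0.06,-0.6]
    - [0,0.06,-1.1]
    - [0,0.06,-1.35]
    - [0,0.06,-1.47]
    - [0,0.06,-1.47]
    - [0,0.06,-1.47]
    - [0,0.06,-1.47]
    - [0,0.06,-1.47]
    - [0,0.06,-1.47]
    - [0,0.06,-1.47]
    - [0,0.06,-1.47]
    - [0,0.06,-1.47]
    - [0,0.06,-1.47]
    - [0,0.06,-1.47]
    - [0,0.06,-1.47]
  rot:
    - [0,0,0]
    - [0,0,0]
    - [0,0,0]
    - [0,0,0]
    - [0,0,0]
    - [0,0,0]
    - [0,0,0]
    - [0,0,0]
    - [0,0,0]
    - [0,0,0]
    - [0,0,0]
    - [0,0,0]
    - [0,0,0]
    - [0,0,0]
    - [0,0,0]
  claw: [64,64,64,64,64,56,48,42,38,34,30,30,30,30,30]

```text
clock: 16.75
ee_pos: [512.1, 322.3, 85.5]
tcp_rot: [1.952, 2.46, 0.001]
contact_force: [-1.1, -1.3, 5.8]
gripper_width: 37.1
gripper_force: 59.4
```

Call:
step_arm:
  delta_pos:
    - [0,0,0.3]
    - [0,0,1]
    - [0,0,2]
    - [0,0,3.2]
    - [0,0,4.3]
    - [-0.1,-1,4.5]
    - [-0.3,-3.6,4.5]
    - [-1.14,-16.56,4.5]
    - [-1.14,-16.56,4.5]
    - [-1.14,-16.56,4.5]
    - [-1.14,-16.56,4.5]
    - [-1.14,-16.56,4.5]
    - [-1.14,-16.56,4.5]
    - [-1.14,-16.56,4.5]
    - [-1.14,-16.56,4.5]
    - [-1.14,-16.56,4.5]
    - [-1.14,-16.56,4.5]
    - [-1.14,-16.56,4.5]
    - [-1.14,-16.56,4.5]
    - [-1.14,-16.56,4.5]
  rot:
    - [0,0,0]
    - [0,0,0]
    - [0,0,0]
    - [0,0,0]
    - [0,0,0]
    - [0,0,0]
    - [0,0,0]
    - [0,0,0]
    - [0,0,0]
    - [0,0,0]
    - [0,0,0]
    - [0,0,0]
    - [0,0,0]
    - [0,0,0]
    - [0,0,0]
    - [0,0,0]
    - [0,0,0]
    - [0,0,0]
    - [0,0,0]
    - [0,0,0]
  claw: [30,30,30,30,30,30,30,30,30,30,30,30,30,30,30,30,30,30,30,30]

```text
clock: 18.42
ee_pos: [477.1, -174.9, 219.0]
tcp_rot: [-1.954, -2.458, -0.001]
contact_force: [-0.6, 1.3, -3.2]
gripper_width: 36.9
gripper_force: 60.8
```

```bash
python3 - <<'E'
from h import *
d=grab('wrist');s=manip.sense();t=s['ee_pos'];print(s['clock'],t,s['tcp_rot'],s['contact_force'],s['gripper_width'])
print(foot(d,t,t[2]+10.5,20)); cv2.imwrite('pics/w4.png',d['pixels'][...,::-1])
E
```

```text
18.4667 [ 477.54295202 -173.62657779  219.14718041] [-1.95109354e+00 -2.46107722e+00 -1.18898892e-03] [ 0.47367846  1.11632637 -2.51197638] 37.13194123201176
(array([ 477.3, -174.3]), np.float64(0.49))
```

View pics/w4.png

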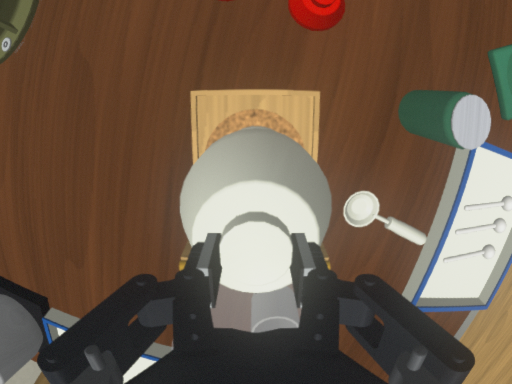

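The large bowl hangs level, its foot at (256,255), centred over the mat.

Call:
step_arm:
  delta_pos:
    - [0,0,-0.6]
    - [0,0,-1.2]
    - [0,0,-1.7]
    - [0,0,-2.1]
    - [0,0,-2.5]
    - [0,0,-2.9]
    - [0,0,-3.2]
    - [0,0,-3.5]
    - [0,0,-3.75]
    - [0,0,-3.9]
    - [0,0,-4.0]
    - [0,0,-4.04]
    - [0,0,-4.04]
  rot:
    - [0,0,0]
    - [0,0,0]
    - [0,0,0]
    - [0,0,0]
    - [0,0,0]
    - [0,0,0]
    - [0,0,0]
    - [0,0,0]
    - [0,0,0]
    - [0,0,0]
    - [0,0,0]
    - [0,0,0]
    - [0,0,0]
  claw: [30,30,30,30,30,30,30,30,30,30,30,30,30]

```text
clock: 19.55
ee_pos: [477.7, -174.9, 98.2]
tcp_rot: [1.953, 2.461, 0.0]
contact_force: [0.6, 0.2, -3.6]
gripper_width: 37.2
gripper_force: 61.0
```

Call:
step_arm:
  delta_pos:
    - [0,0,-0.03]
    - [0,0,-0.06]
    - [0,0,-0.08]
    - [0,0,-0.08]
  rot:
    - [0,0,0]
    - [0,0,0]
    - [0,0,0]
    - [0,0,0]
  claw: [30,30,30,30]

```text
clock: 19.88
ee_pos: [477.9, -175.1, 96.5]
tcp_rot: [1.952, 2.46, -0.0]
contact_force: [-1.8, 0.6, 1.8]
gripper_width: 37.4
gripper_force: 61.5
```

Call:
step_arm:
  delta_pos:
    - [0,0,0]
    - [0,0,0]
    - [0,0,0]
    - [0,0,0]
    - [0,0,0]
    - [0,0,0]
    - [0,0,0.2]
    - [0,0,1]
    - [0,0,2.2]
    - [0,0,3.4]
    - [0,0,4.6]
    - [0,0,4.6]
    - [0,0,4.6]
    - [0,0,4.6]
  rot:
    - [0,0,0]
    - [0,0,0]
    - [0,0,0]
    - [0,0,0]
    - [0,0,0]
    - [0,0,0]
    - [0,0,0]
    - [0,0,0]
    - [0,0,0]
    - [0,0,0]
    - [0,0,0]
    - [0,0,0]
    - [0,0,0]
    - [0,0,0]
  claw: [38,42,48,54,60,66,70,70,70,70,70,70,70,70]

```text
clock: 21.05
ee_pos: [477.3, -174.8, 233.6]
tcp_rot: [1.953, 2.461, -0.001]
contact_force: [0.1, 0.2, -0.6]
gripper_width: 69.7
gripper_force: 0.0
```

```bash
python3 - <<'E'
from h import *
d=grab('wrist');s=manip.sense();t=s['ee_pos'];print(s['clock'],t,s['contact_force'],s['gripper_width'])
print(foot(d,t,107,20),disc(wpts(d),(477,-174),107,R=28))
d=grab('side');P=pts(d);z=P[...,2]
f=(z>170)&(np.hypot(P[...,0]-500,P[...,1]+290)<130);p=P[f]
if len(p): top=p[p[:,2]>p[:,2].max()-12];print(len(p),'edge',top.mean(0).round(1),p[:,2].max())
E
```

```text
21.1 [ 476.81325304 -174.64117451  232.72067749] [-0.8970547   0.42765408 -0.47384465] 69.82383002797864
(array([ 477.8, -174.8]), np.float64(0.8)) {'n': 1308, 'mean': array([ 477.9, -174.4,  107.3]), 'circ': (477.9, -174.9), 'diam': 39.7}
994 edge [ 456.3 -192.1  637.9] 644.4253305649362
```

The large bowl is seated: its foot is at (477.8,-174.8) and its top at 107.3 mm. Next I go up, over the flap and down behind it.

Call:
step_arm:
  delta_pos:
    - [0,0,1.2]
    - [0,0,2.4]
    - [0,0,3.75]
    - [0,0,3.75]
    - [1.6,-7.03,3.75]
    - [1.6,-7.03,3.75]
    - [1.6,-7.03,3.75]
    - [1.6,-7.03,3.75]
    - [1.6,-7.03,3.75]
    - [1.6,-7.03,3.75]
    - [1.6,-7.03,3.75]
    - [1.6,-7.03,3.75]
  rot:
    - [0,0,0]
    - [0,0,0]
    - [0,0,0]
    - [0,0,0]
    - [0,0,0]
    - [0,0,0]
    - [0,0,0]
    - [0,0,0]
    - [0,0,0]
    - [0,0,0]
    - [0,0,0]
    - [0,0,0]
  claw: [60,40,20,5,0,0,0,0,0,0,0,0]

```text
clock: 22.15
ee_pos: [525.5, -385.1, 344.1]
tcp_rot: [-1.95, -2.458, -0.002]
contact_force: [0.2, -0.0, -0.7]
gripper_width: -0.2
gripper_force: 0.0
```

```bash
python3 - <<'E'
from h import *
d=grab('side');cv2.imwrite('pics/s1.png',cv2.resize(d['pixels'][60:300,200:512,::-1],(780,600)))
s=manip.sense();print(s['clock'],s['ee_pos'],s['contact_force'],s['gripper_width'])
E
```

```text
22.2 [ 525.9134851  -383.85287788  345.16793714] [-1.12313028  0.65211111  0.24057186] 0.033602323815062424
```

View pics/s1.png

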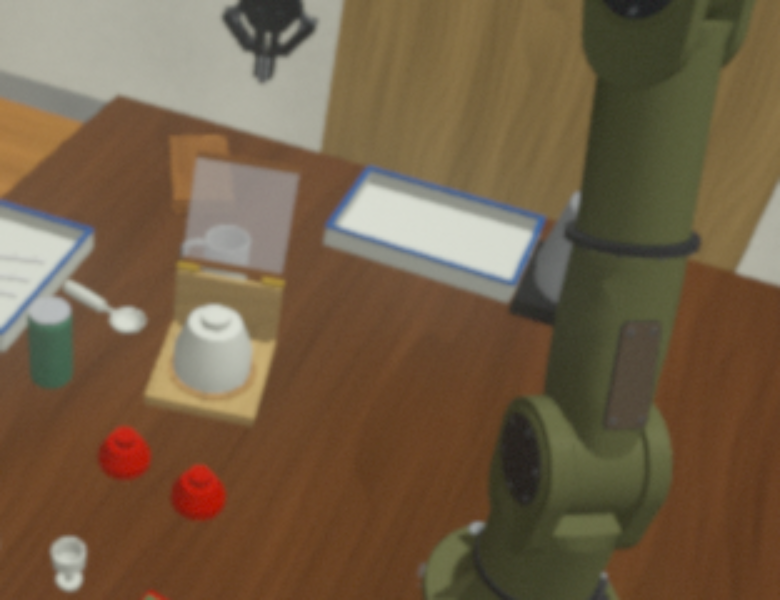

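The side view shows the nested stack on the mat at (212,345), the flap open with its edge at (247,165), and the closed gripper at (263,60), above and behind the flap. I descend, then push.

Call:
step_arm:
  delta_pos:
    - [0,0,-1.2]
    - [0,0,-2.4]
    - [0,0,-3.4]
    - [0,0,-3.5]
    - [-0.18,0.8,-3.5]
    - [-0.32,1.4,-3.5]
    - [-0.44,1.9,-3.5]
    - [-0.55,2.4,-3.5]
    - [-0.66,2.9,-3.5]
    - [-0.78,3.4,-3.5]
  rot:
    - [0,0,0]
    - [0,0,0]
    - [0,0,0]
    - [0,0,0]
    - [0,0,0]
    - [0,0,0]
    - [0,0,0]
    - [0,0,0]
    - [0,0,0]
    - [0,0,0]
  claw: [0,0,0,0,0,0,0,0,0,0]

```text
clock: 23.03
ee_pos: [503.1, -282.5, 244.2]
tcp_rot: [1.948, 2.459, -0.001]
contact_force: [0.3, -1.8, 1.6]
gripper_width: -0.1
gripper_force: 0.7
```

Call:
step_arm:
  delta_pos:
    - [-0.11,0.5,0]
    - [-0.22,1.0,0]
    - [-0.33,1.5,0]
    - [-0.44,2.0,0]
    - [-0.55,2.5,0]
    - [-0.66,3.0,0]
    - [-0.77,3.5,0]
    - [-0.85,3.8,0]
    - [-0.85,3.8,0.5]
    - [-0.85,3.8,2]
    - [-0.85,3.8,3]
    - [-0.85,3.8,3]
    - [-0.85,3.8,3]
    - [-0.85,3.8,3]
  rot:
    - [0,0,0]
    - [0,0,0]
    - [0,0,0]
    - [0,0,0]
    - [0,0,0]
    - [0,0,0]
    - [0,0,0]
    - [0,0,0]
    - [0,0,0]
    - [0,0,0]
    - [0,0,0]
    - [0,0,0]
    - [0,0,0]
    - [0,0,0]
  claw: [0,0,0,0,0,0,0,0,0,0,0,0,0,0]

```text
clock: 24.2
ee_pos: [476.4, -169.5, 330.8]
tcp_rot: [-1.953, -2.461, 0.0]
contact_force: [-0.4, -0.7, 0.5]
gripper_width: 0.1
gripper_force: 0.0
```

```bash
python3 - <<'E'
from h import *
s=manip.sense();print(s['clock'],s['ee_pos'],s['contact_force'])
d=grab('side');cv2.imwrite('pics/s2.png',cv2.resize(d['pixels'][60:300,200:512,::-1],(780,600)))
P=pts(d);z=P[...,2];
f=(np.hypot(P[...,0]-480,P[...,1]+190)<110)&(z>60)&(z<200);p=P[f];print(len(p),np.percentile(p[:,2],[5,25,50,75,95]).round(1))
E
```

```text
24.2 [ 476.3793308  -169.48113749  330.76134153] [-0.44288734 -0.65687567  0.49501925]
1467 [ 71.  115.  116.8 118.2 120.3]
```

View pics/s2.png

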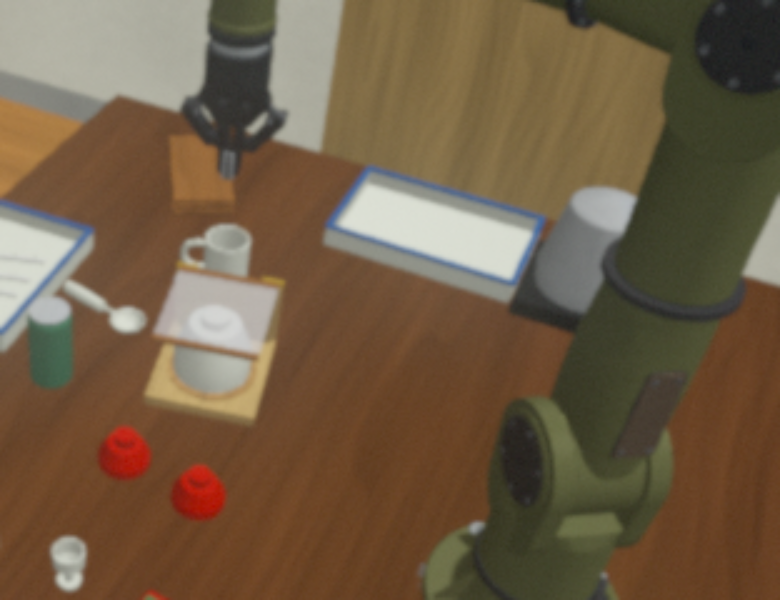

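The flap now lies over the stack, its edge running from (155,320) to (268,355). The stack is in place beneath it and the gripper is clear at (230,165). I check that the flap is level, let some time pass and hand in.

Call:
step_arm:
  delta_pos:
    - [0,0,0.5]
    - [0,0,0.5]
    - [0,0,0.5]
    - [0,0,0.5]
    - [0,0,0.5]
  rot:
    - [0,0,0]
    - [0,0,0]
    - [0,0,0]
    - [0,0,0]
    - [0,0,0]
  claw: [0,0,0,0,0]

```text
clock: 24.67
ee_pos: [476.3, -169.6, 345.2]
tcp_rot: [-1.952, -2.46, 0.0]
contact_force: [-0.5, -1.4, 0.5]
gripper_width: 0.1
gripper_force: 0.0
```

```bash
python3 - <<'E'
from h import *
d=grab('side');P=pts(d);z=P[...,2]
f=(np.hypot(P[...,0]-480,P[...,1]+190)<110)&(z>95)&(z<150);p=P[f]
c=np.linalg.lstsq(np.c_[p[:,:2]-[477,-175],np.ones(len(p))],p[:,2],rcond=None)[0];print(c,len(p))
if abs(c[1])<0.05: print(manip.sign_off())
E
```

```text
[2.26889536e-03 1.33593182e-03 1.16896430e+02] 1364
the job is handed in; nothing more can be done
None
```

The three bowls are nested upside down on the cork mat, the flap measured level (shut) above them, and I handed the job in at about 25 s; it gave no verdict back.

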